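# Shut the colour boxes at the painter's bench

## Robot

A 6-joint arm with a two-finger parallel gripper is mounted at the origin on the work surface. World frame = base frame: x ahead of the robot, y to its left, z up, the work surface at z = 0. Lengths are in m, angles in rad, forces in N, time in s.
With the tool pointing down it reaches from about 0.275 to 0.975 m from the base axis. Payload 8.4 kg.
Tool frame: the origin (TCP) lies at the very end of the fingers, on their centre line; the grasp point (between the pads) lies 19 mm behind it; z points along the fingers, y is the line along which they close (so a half turn about z gives the same grasp; the last joint's range is limited). The gripper opens to 92 mm and grips with 3 to 60 N. Pads are 20 mm wide; open, the fingers measure 128 mm over their backs; the gripper's body (75 mm by 189 mm) begins 69 mm behind the grasp point.
Start: joints at [1.336, 0.353, 1.633, -0, 1.155, -0.002], TCP at [0.144, 0.608, 0.215] pointing down, gripper open.
Joint ranges: [-2.63, 2.63], [-0.92, 2.1], [0.06, 2.66], [-1.3, 4.44], [0, 2.69], [-3.02, 3.02]. Speed limits (rad/s): [2.22, 2.22, 2.79, 3.14, 3.14, 3.14].

## Interface

Orientations are given as a 3x3 rotation matrix whose columns are the frame's x, y, z axes.
In Python, from bench import status, cams, bot gives the robot as it stands.
- The arm moves only by the tool carry_out, never from a script. Its arguments are lists of equal length, an entry for each row: "xyz": the shift along the world's x, y, z in cm, a list of three; "turn": the turn, a rotation vector about the world's x, y, z in degrees, a list of three; "jaw": the closure, from 0 (fully open) to 1 (shut). A call has 1 to 12 rows; each row shifts and turns the commanded pose from where the row before left it; what a row does not reach is not made up. A row lasts 1/8 s, in which the tool goes at most 62.5 mm and 10.7 degrees, less where a joint would pass 70% of its speed; a pose out of reach is approached as far as the arm can. A call with a gripper value outside its range is refused whole. The fingers move at their own pace and stop on an object; "grip_force" is the grip in N (left out, the last holds). Time passes only in rows, so rows that do not move let the fingers close. It gives the time, the measured TCP pose, the force, the opening and the grip force at its end, in the units of the state.
- status.get_obs(): the state, without advancing time (a new reading comes with each control period).
- cams.snapshot(name): name is "scene" or "top" or "wrist"; returns the picture (480x640x3 uint8, red, green, blue); there is no depth.
- cams.calibration(name): a dict with "camera_matrix" (3x3 intrinsics, pixels), "R" (3x3) and "t" (3): a world point X has camera coordinates R X + t. Camera axes: x right, y down, z forward; pixel columns grow to the right and rows downward; lengths in m; the calibration is good to about 2 mm. The wrist camera is an equidistant fisheye: a pixel r from the principal point sees the ray r / f radians off the axis. A picture is of the moment at which its call begins: read the wrist's pose just before it. calibration takes no time and is no camera call; for the wrist camera it gives the pose at the moment of the call.
- bot.hand_in(): hands the job in; it is judged then, once.
The state is a dict: "t": time; "qpos": joint angles; "qvel": joint speeds; "effort": joint torques, N m; "tcp_pos": TCP position; "orientation": TCP orientation; "force": force on the tool from outside, world axes, zero at the start; "torque": the same for the moment, N m; "width": finger opening in m; "grip_force": force on a finger pad.
Only numpy, scipy, OpenCV 4.12 (cv2) and the standard library are available. Lean on these libraries where they do the work, as an engineer would, in place of code of your own. Each camera call takes 0.05 s, during which the arm holds its last target. There are 200 camera calls.

## Task

Close up the three flip-top colour boxes: lift the flat brush off the box it lies across and lay it flat inside the steel tray, and slide the pan that sticks out of its box fully home against the back wall. Press all three covers down until they click and stay shut by themselves, and leave the carved figure, jar, cup, sanding block and wood offcut near them where they stand.

Things in the scene. Friction and masses are not known exactly. Their poses are not given: they have to be found in the camera images.
- box_a: dark wooden colour box fixed to the bench, 104 (x) x 84 (y) x 36 high; origin at centre of underside, open front faces its -x. Floor 5 thick, side walls 8 thick (68 between them, tops at z=36), back wall's inner face at x=+44, no front wall. Hinge line of its cover: along y at x=+48, z=38. This box holds the loose pan.
- box_b: dark wooden colour box fixed to the bench, 104 (x) x 84 (y) x 36 high; origin at centre of underside, open front faces its -x. Floor 5 thick, side walls 8 thick (68 between them, tops at z=36), back wall's inner face at x=+44, no front wall. Hinge line of its cover: along y at x=+48, z=38. The brush lies across its side walls; a like pan is home inside, fixed.
- box_c: dark wooden colour box fixed to the bench, 104 (x) x 84 (y) x 36 high; origin at centre of underside, open front faces its -x. Floor 5 thick, side walls 8 thick (68 between them, tops at z=36), back wall's inner face at x=+44, no front wall. Hinge line of its cover: along y at x=+48, z=38. A like pan is home inside, fixed.
- cover_a (a joint): metal cover of box_a: angle t in rad, 0 = shut, grows as it opens up about its far-side (+x) hinge. Point at d mm from the hinge: box x=48-d*cos(t), z=38+d*sin(t). Sprung open: let go early, it lifts to about 0.5. A catch resists over the last 0.12 rad; pressing near the lip takes 6 to 12 N, then it clicks and stays at 0 to 0.02.
- cover_b (a joint): metal cover of box_b: angle t in rad, 0 = shut, grows as it opens up about its far-side (+x) hinge. Point at d mm from the hinge: box x=48-d*cos(t), z=38+d*sin(t). Sprung open: let go early, it lifts to about 0.5. A catch resists over the last 0.12 rad; pressing near the lip takes 6 to 12 N, then it clicks and stays at 0 to 0.02.
- cover_c (a joint): metal cover of box_c: angle t in rad, 0 = shut, grows as it opens up about its far-side (+x) hinge. Point at d mm from the hinge: box x=48-d*cos(t), z=38+d*sin(t). Sprung open: let go early, it lifts to about 0.5. A catch resists over the last 0.12 rad; pressing near the lip takes 6 to 12 N, then it clicks and stays at 0 to 0.02.
- cover_a_lip (a point): point on the top face of the cover of box_a, mid width, 80 from the hinge: a good place to press. The cover plate is 84 wide, 4 thick and ends 94 from the hinge, with an 18 deep flange under its free edge that drops in just ahead of the pan
- cover_b_lip (a point): point on the top face of the cover of box_b, mid width, 80 from the hinge: a good place to press. The cover plate is 84 wide, 4 thick and ends 94 from the hinge, with an 18 deep flange under its free edge that drops in just ahead of the pan
- cover_c_lip (a point): point on the top face of the cover of box_c, mid width, 80 from the hinge: a good place to press. The cover plate is 84 wide, 4 thick and ends 94 from the hinge, with an 18 deep flange under its free edge that drops in just ahead of the pan
- pan: white pan with a dry colour cake, 76 (x) x 60 (y) x 26 high, 0.18 kg, loose on the floor of box_a, sticking out of its front; origin at centre of the 76x60 underside. A flat tab in front ends in an upright tongue 30 wide, 24 high, outer face at pan x=-73. Home: back meets the back wall, origin at box x=+6, z=5, tongue 15 outside the box
- brush: flat brush lying across box_b near the box's front, 185 long (its x), 0.035 kg; origin at the underside, near its balance point. Wooden handle 14 wide x 8 thick from x=-35 to +95, then a ferrule and hair 20 wide to x=-90. The handle overhangs the box on its +y side by about 70
- brush_butt (a point): centre of the brush's handle end (x=+95 of the brush, 4 above its underside)
- brush_hair (a point): centre of the brush's hair end (x=-90 of the brush, 4 above its underside)
- tray: shallow open steel tray fixed on the bench, outside 95 (x) x 245 (y) x 22 high, walls and floor 4 thick; origin at the centre of its underside
- figure2: carved seated wooden figure with pointed crown, about 90 dia x 165 high mm, bystander; origin at centre of its underside
- jar: small glass jar with white cap, 38 dia x 48 high mm, bystander; origin at centre of its underside
- sandblock: cork sanding block 35x60x25 mm, bystander; origin at centre of its underside
- cup: open terracotta cup, 54 dia x 60 high mm, bystander; origin at centre of its underside
- offcut: flat wood offcut 50x100x20 mm, bystander; origin at centre of its underside
Things that resemble listed ones, but are neither listed nor needed, are in the scene too. What is shaped like the box_b but blue or turquoise is not meant.

How it is judged:
At the end, for the whole second after the job is handed in: All three covers stay shut by themselves (below 0.04 rad); pan in box_a within 6 mm of the back wall; both brush ends inside the tray's walls, within 18 mm of its underside, at rest; figure, jar, cup, sanding block and offcut moved by no more than 25 mm (value of joint each of cover_a, cover_b, cover_c below 0.04 rad and x of pan in the frame of box_a above 0 m and z of pan in the frame of box_a below 0.012 m and y of pan in the frame of box_a between -0.01 and 0.01 m and x of brush_butt in the frame of tray between -0.0435 and 0.0435 m and y of brush_butt in the frame of tray between -0.1185 and 0.1185 m and z of each of brush_butt, brush_hair in the frame of tray below 0.018 m and x of brush_hair in the frame of tray between -0.0435 and 0.0435 m and y of brush_hair in the frame of tray between -0.1185 and 0.1185 m and linear speed of each of brush, pan below 0.02 m/s); the robot touches nothing.
It fails at once if the carved figure, jar, cup, sanding block or offcut was moved more than 25 mm (distance of any of figure2, jar, sandblock, cup, offcut from where it was at the start of the episode above 0.025 m).
It also fails if it takes over 72 s, if anything falls off the work surface, if the arm or the gripper's body presses on something with over 40 N, if the wrist force passes 120 N, or if a joint passes its speed limit or range.

## Working session

There is one attempt and no reset: what is moved stays moved. The work goes in short steps, Python scripts to look and compute and a tool call to move; the robot and the scene stay as the last step left them, time stands still between calls to the robot, and variables do not carry over. Pictures are saved under pics/ and viewed, at most 10 in all, crops included, and the job is handed in when it is done.

Besides the shell and the picture viewer there is one more tool, called after "Request:" in YAML: its name, and indented under it one key for each argument. carry_out: Moves the arm, as the interface text tells. Its arguments: {"type":"object","properties":{"xyz":{"type":"array"},"turn":{"type":"array"},"jaw":{"type":"array"},"grip_force":{"type":"number"}},"required":["xyz","turn","jaw"]}

```bash
mkdir -p pics; ls; python3 - <<'E'
from bench import status,cams,bot
import cv2,numpy as np
for n in ("scene","top"):
    im=cams.snapshot(n); cv2.imwrite(f"pics/{n}0.png",im[:,:,::-1]); np.save(f"pics/{n}0.npy",im)
    c=cams.calibration(n); print(n,np.round(c["camera_matrix"],1).tolist(),np.round(c["R"],3).tolist(),np.round(c["t"],3).tolist())
s=status.get_obs(); print(s["t"],s["tcp_pos"],np.round(s["orientation"],3).tolist(),s["force"],s["width"])
E
```

```text
pics
scene [[580.1, 0.0, 326.9], [0.0, 580.1, 238.1], [0.0, 0.0, 1.0]] [[-0.257, 0.966, 0.01], [0.522, 0.148, -0.84], [-0.813, -0.211, -0.543]] [0.047, -0.192, 1.748]
top [[595.6, 0.0, 321.5], [0.0, 595.6, 244.9], [0.0, 0.0, 1.0]] [[-0.006, -1.0, 0.004], [-0.989, 0.005, -0.146], [0.146, -0.005, -0.989]] [0.048, 0.46, 1.407]
0.1 [0.14409001 0.60773898 0.21397321] [[-0.973, 0.231, -0.0], [0.231, 0.973, -0.001], [0.0, -0.001, -1.0]] [-0.49134247  0.21178211 -0.47250954] 0.09236478150870477
```

View pics/scene0.png

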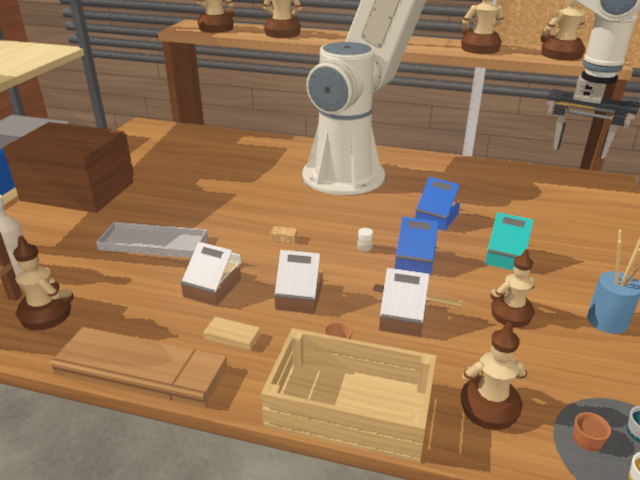

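View pics/top0.png

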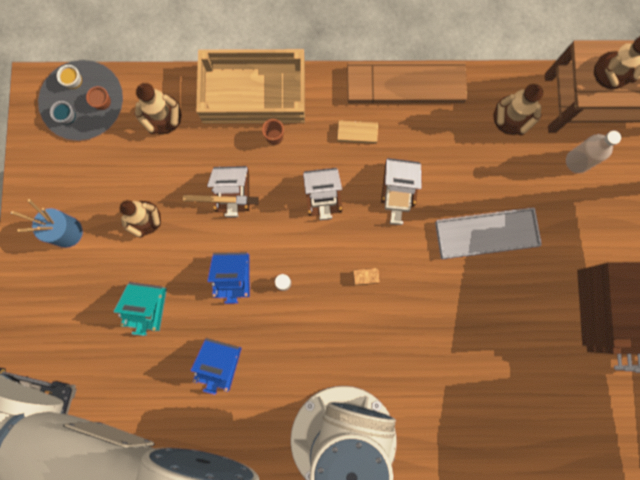

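```bash
python3 - <<'E'
import cv2,numpy as np
t=cv2.imread("pics/top0.png");s=cv2.imread("pics/scene0.png")
f=lambda im,c,r,w,h:cv2.resize(im[r:r+h,c:c+w],None,fx=3,fy=3,interpolation=cv2.INTER_CUBIC)
o=np.vstack([f(t,175,152,265,77),f(s,178,236,265,100)])
cv2.imwrite("pics/c1.png",o)
E
```

```text
(no output)
```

View pics/c1.png

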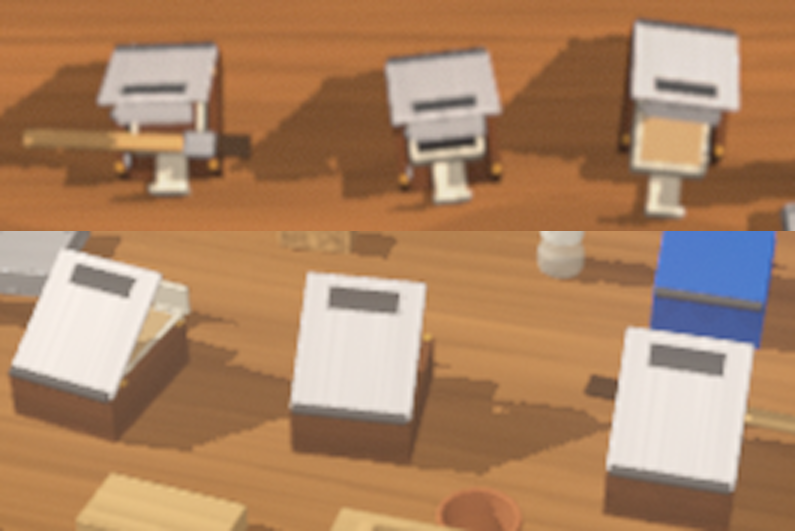

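```bash
cat >h.py <<'E'
from bench import status,cams,bot
import cv2,numpy as np
from scipy.optimize import least_squares
C={n:cams.calibration(n) for n in("scene","top")}
def proj(n,X):
    c=C[n];p=(np.atleast_2d(X)@np.array(c["R"]).T+c["t"])@np.array(c["camera_matrix"]).T
    return p[:,:2]/p[:,2:]
def ray(n,uv,z):
    c=C[n];R=np.array(c["R"]);d=R.T@np.linalg.solve(c["camera_matrix"],[*uv,1]);o=-R.T@c["t"]
    return o+d*(z-o[2])/d[2]
def tri(pt,ps):
    r=least_squares(lambda X:np.r_[proj("top",X)[0]-pt,proj("scene",X)[0]-ps],[.5,0,.05]);return r.x,np.abs(r.fun).max()
T=lambda p:np.array(p,float)/3+[175,152]
S=lambda p:(np.array(p,float)-[0,231])/3+[178,236]
def boxw(q,P):
    x,y,a=q;c,s=np.cos(a),np.sin(a);return np.array(P)@np.array([[c,s,0],[-s,c,0],[0,0,1]])+[x,y,0]
def plate(q,off=.002):
    t=q[3];o=off*np.array([np.sin(t),0,np.cos(t)])
    return boxw(q[:3],[np.array([.048-d*np.cos(t),y,.038+d*np.sin(t)])+o for d,y in((0,.042),(0,-.042),(.094,.042),(.094,-.042))])
E
python3 - <<'E'
from h import *
np.set_printoptions(precision=4,suppress=True)
D={"b":([(113,47),(216,45),(98,103),(206,108)],[(735,490),(606,474),(752,342),(627,328)]),
"c":([(385,60),(485,49),(393,124),(500,113)],[(410,419),(291,408),(427,284),(308,272)]),
"a":([(634,20),(740,33),(629,98),(737,110)],[(108,396),(12,372),(160,277),(68,252)])}
for k,(t,s) in D.items():
    f=lambda q:np.r_[(proj("top",plate(q))-T(t)).ravel(),(proj("scene",plate(q))-S(s)).ravel()]
    r=least_squares(f,[.6,0,0,.5],loss="soft_l1");print(k,r.x,np.degrees(r.x[2]),"lip",boxw(r.x[:3],[[.048-.08*np.cos(r.x[3]),0,.04+.08*np.sin(r.x[3])]]),"\n",f(r.x).round(1))
print("butt",tri(T((25,137)),(461,302)),"hair",tri(T((250,147)),S((588,383))))
for z in(.036,.044):print(ray("top",T((25,137)),z),ray("top",T((250,147)),z),ray("top",T((183,143)),z))
print("tongue a",[ray("top",T(p),.03) for p in((648,213),(683,212))])
for p in((437,220),(536,209),(540,243),(441,258)):print("tray",ray("top",p,.022))
for p in((98,240),(113,224),(208,231),(202,257)):print("trayS",ray("scene",p,.022))
for n,p,z in(("cup",(273,131),.06),("off",(357,131),.02),("jar",(283,281),.048),("sand",(366,276),.025),("fig",(142,222),.01)):print(n,ray("top",p,z))
E
```

```text
b [0.6043 0.2723 0.0215 0.7748] 1.2317530657580409 lip [[0.5952 0.2721 0.096 ]] 
 [-1.4 -0.1 -1.5 -0.3 -1.5  1.5 -1.4 -1.1 -1.5 -0.8 -1.2 -2.4 -0.4  1.5
 -0.8 -0.1]
c [0.5957 0.0462 0.1098 0.7408] 6.288984306726173 lip [[0.5847 0.045  0.094 ]] 
 [-1.7  0.2 -1.   0.1 -1.9  0.3 -1.8 -0.  -1.  -0.4 -1.4 -0.9 -1.1  0.1
 -0.8  0.4]
a [ 0.6193 -0.1483 -0.1312  0.5638] -7.516433446494429 lip [[ 0.5999 -0.1458  0.0828]] 
 [-0.9 -0.  -2.3 -0.2 -0.5  0.2 -1.1  0.5 -0.4  0.  -2.6 -1.6 -0.2 -0.1
 -3.1 -0.4]
butt (array([0.5764, 0.3835, 0.0431]), np.float64(1.1547532541108012)) hair (array([0.568 , 0.2023, 0.0383]), np.float64(1.3552424813875064))
[0.5783 0.3824 0.036 ] [0.5692 0.1992 0.036 ] [0.5727 0.2538 0.036 ]
[0.5765 0.3805 0.044 ] [0.5674 0.1984 0.044 ] [0.5709 0.2526 0.044 ]
tongue a [array([ 0.5141, -0.1243,  0.03  ]), array([ 0.5148, -0.1528,  0.03  ])]
tray [ 0.5226 -0.2385  0.022 ]
tray [ 0.549  -0.4836  0.022 ]
tray [ 0.4642 -0.4885  0.022 ]
tray [ 0.4285 -0.245   0.022 ]
trayS [ 0.5454 -0.4724  0.022 ]
trayS [ 0.4707 -0.4787  0.022 ]
trayS [ 0.4363 -0.2364  0.022 ]
trayS [ 0.5435 -0.2022  0.022 ]
cup [0.7384 0.1627 0.06  ]
off [ 0.7515 -0.0453  0.02  ]
jar [0.3722 0.1376 0.048 ]
sand [ 0.3852 -0.0615  0.025 ]
fig [0.5233 0.4887 0.01  ]
```

Top crop: box_b at left (brush across it), box_c in the middle, box_a at right (pan sticking out, tongue at crop (665,212)). All covers stand at about 0.55–0.77 rad. The sizes check out: the brush comes to 181 of 185 mm and the tray to 246 of 245 mm. I'll move over the brush handle first.

Request:
carry_out:
  xyz:
    - [4.3,-2.53,0]
    - [4.3,-2.53,0]
    - [4.3,-2.53,0]
    - [4.3,-2.53,0]
    - [4.3,-2.53,0]
    - [4.3,-2.53,0]
    - [4.3,-2.53,0]
    - [4.3,-2.53,0]
    - [4.3,-2.53,0]
    - [4.3,-2.53,0]
    - [0,0,0]
  turn:
    - [0,0,-7.94]
    - [0,0,-7.94]
    - [0,0,-7.94]
    - [0,0,-7.94]
    - [0,0,-7.94]
    - [0,0,-7.94]
    - [0,0,-7.94]
    - [0,0,-7.94]
    - [0,0,-7.94]
    - [0,0,-7.94]
    - [0,0,0]
  jaw: [0.4,0.4,0.4,0.4,0.4,0.4,0.4,0.4,0.4,0.4,0.4]
  grip_force: 25

```text
t: 1.48
tcp_pos: [0.5765, 0.353, 0.2139]
orientation: [[0.052, 0.999, -0.0], [0.999, -0.052, -0.001], [-0.001, 0.0, -1.0]]
force: [-0.3, 0.5, 0.2]
width: 0.0554
grip_force: 0.0
```

```bash
python3 - <<'E'
from h import *
c=cams.calibration("wrist");im=cams.snapshot("wrist");cv2.imwrite("pics/w1.png",im[:,:,::-1])
np.savez("pics/w1",R=c["R"],t=c["t"],K=c["camera_matrix"])
s=status.get_obs();print(s["tcp_pos"],np.round(s["orientation"],3).tolist(),s["qpos"],s["width"])
R=np.array(c["R"]);K=np.array(c["camera_matrix"])
for X in([.5765,.382,.04],[.5745,.345,.04],[.568,.2,.04],[.575,.355,.0]):
    p=R@X+c["t"];th=np.arctan2(np.hypot(*p[:2]),p[2]);print(K[0,0]*th*p[:2]/np.hypot(*p[:2])+K[:2,2])
E
```

```text
[0.57480798 0.35406936 0.21382188] [[0.049, 0.999, -0.001], [0.999, -0.049, -0.0], [-0.0, -0.001, -1.0]] [5.49769821e-01 4.31663114e-01 1.51706813e+00 1.89768146e-04
 1.19399569e+00 5.98988353e-01] 0.05519234508611154
[314.03690203 189.55399563]
[314.02799682 228.50170716]
[315.34000244 359.97383289]
[314.18793171 210.8263794 ]
```

View pics/w1.png

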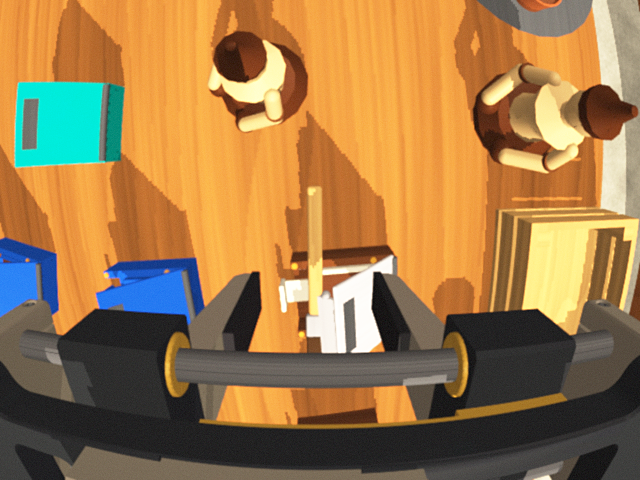

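The wrist view has the brush butt at (314,188), against a prediction of (314,190), and the handle is centred between the fingers. The measurement holds, so I'm descending to grasp, then lifting slightly and backing out.

Request:
carry_out:
  xyz:
    - [0,0.1,-4]
    - [0,0,-4]
    - [0,0,-4]
    - [0,0,-3.5]
    - [0,0,-2]
    - [0,0,-1.1]
    - [0,0,0]
    - [0,0,0]
    - [0,0,0]
    - [0,0,0]
    - [0,0,0]
  turn:
    - [0,0,0]
    - [0,0,0]
    - [0,0,0]
    - [0,0,0]
    - [0,0,0]
    - [0,0,0]
    - [0,0,0]
    - [0,0,0]
    - [0,0,0]
    - [0,0,0]
    - [0,0,0]
  jaw: [0.4,0.4,0.4,0.4,0.4,0.4,0.4,1,1,1,1]
  grip_force: 25

```text
t: 2.9
tcp_pos: [0.5744, 0.3562, 0.0289]
orientation: [[0.048, 0.999, 0.0], [0.999, -0.048, 0.0], [0.0, 0.0, -1.0]]
force: [0.2, -0.6, 1.0]
width: 0.0174
grip_force: 0.0
```

Request:
carry_out:
  xyz:
    - [0,0,0]
    - [0,0,0]
    - [0,0,0.8]
    - [0,0,0.7]
    - [-2,0,0.5]
    - [-3,0,0]
    - [-3,0,1]
    - [0,0,4]
    - [0,0,4]
    - [0,0,0]
  turn:
    - [0,0,0]
    - [0,0,0]
    - [0,0,0]
    - [0,0,0]
    - [0,0,0]
    - [0,0,0]
    - [0,0,0]
    - [0,0,0]
    - [0,0,0]
    - [0,0,0]
  jaw: [1,1,1,1,1,1,1,1,1,1]

```text
t: 4.15
tcp_pos: [0.4961, 0.3577, 0.1426]
orientation: [[0.048, 0.999, 0.005], [0.999, -0.048, 0.004], [0.004, 0.005, -1.0]]
force: [0.3, -0.3, -0.8]
width: 0.0136
grip_force: 25.0
```

Request:
carry_out:
  xyz:
    - [-0.1,-5.45,0]
    - [-0.1,-5.45,0]
    - [-0.1,-5.45,0]
    - [-0.1,-5.45,0]
    - [-0.1,-5.45,0]
    - [-0.1,-5.45,0]
    - [-0.1,-5.45,0]
    - [-0.1,-5.45,0]
    - [-0.1,-5.45,0]
    - [-0.1,-5.45,0]
    - [-0.1,-5.45,0]
    - [-0.1,-5.45,0]
  turn:
    - [0,0,0.75]
    - [0,0,0.75]
    - [0,0,0.75]
    - [0,0,0.75]
    - [0,0,0.75]
    - [0,0,0.75]
    - [0,0,0.75]
    - [0,0,0.75]
    - [0,0,0.75]
    - [0,0,0.75]
    - [0,0,0.75]
    - [0,0,0.75]
  jaw: [1,1,1,1,1,1,1,1,1,1,1,1]

```text
t: 5.65
tcp_pos: [0.4815, -0.2995, 0.138]
orientation: [[-0.109, 0.994, -0.001], [0.994, 0.109, 0.0], [0.001, -0.001, -1.0]]
force: [0.4, 0.8, 0.4]
width: 0.0137
grip_force: 25.0
```

```bash
python3 - <<'E'
from h import *
c=cams.calibration("wrist");im=cams.snapshot("wrist");t=cams.snapshot("top")
t=t[130:370,300:620];cv2.imwrite("pics/w2.png",np.hstack([im,np.vstack([cv2.resize(t[:,90:250],None,fx=1,fy=1),np.zeros((240,160,3),np.uint8)])])[:,:,::-1])
s=status.get_obs();print(s["tcp_pos"],np.round(s["orientation"],3).tolist(),s["width"],s["force"])
R=np.array(c["R"]);K=np.array(c["camera_matrix"])
for X in([.5226,-.2385,.022],[.549,-.4836,.022],[.4642,-.4885,.022],[.4285,-.245,.022]):
    p=R@X+c["t"];th=np.arctan2(np.hypot(*p[:2]),p[2]);print(K[0,0]*th*p[:2]/np.hypot(*p[:2])+K[:2,2])
E
```

```text
[ 0.48188544 -0.30234667  0.13809623] [[-0.106, 0.994, 0.0], [0.994, 0.106, -0.002], [-0.002, 0.0, -1.0]] 0.0135000881052233 [ 0.20702715  0.80212629 -0.15881636]
[377.49712757 163.88244966]
[362.91222141 419.93328942]
[277.90605391 417.09824011]
[255.10628151 159.00800546]
```

View pics/w2.png

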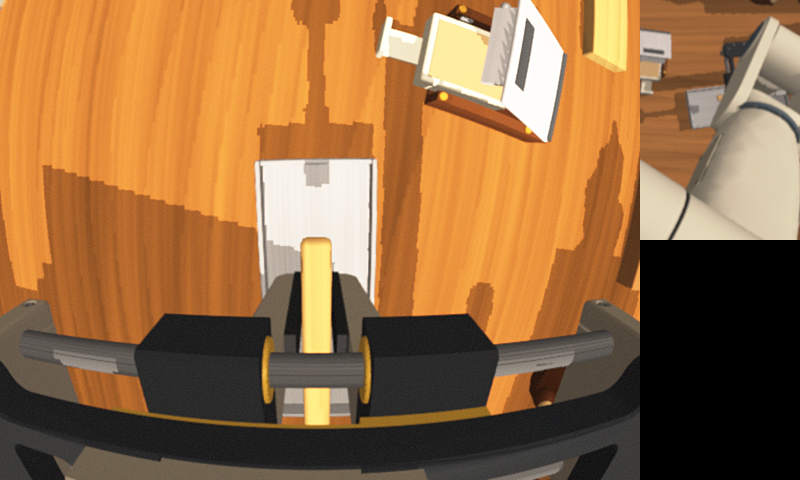

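The brush is held straight over the tray: the tray's near rim corners are at (257,160) and (376,159) as predicted, and the butt is at (316,240). I'm lowering and releasing.

Request:
carry_out:
  xyz:
    - [0.1,0,-4]
    - [0,0,-4]
    - [0,0,-2.5]
    - [0,0,-1.5]
    - [0,0,-0.9]
    - [0,0,0]
    - [0,0,0]
    - [0,0,0]
    - [0,0,0]
    - [0,0,3]
    - [0,0,5]
    - [0,0,5]
  turn:
    - [0,0,0]
    - [0,0,0]
    - [0,0,0]
    - [0,0,0]
    - [0,0,0]
    - [0,0,0]
    - [0,0,0]
    - [0,0,0]
    - [0,0,0]
    - [0,0,0]
    - [0,0,0]
    - [0,0,0]
  jaw: [1,1,1,1,1,1,0.65,0.65,0.65,0.65,0.65,1]

```text
t: 7.25
tcp_pos: [0.4829, -0.2978, 0.141]
orientation: [[-0.109, 0.994, -0.0], [0.994, 0.109, 0.0], [0.0, -0.0, -1.0]]
force: [0.3, -0.3, -0.0]
width: 0.0243
grip_force: 0.0
```

Request:
carry_out:
  xyz:
    - [-0.09,2.11,0]
    - [-0.09,2.11,0]
    - [-0.09,2.11,0]
    - [-0.09,2.11,0]
    - [-0.09,2.11,0]
    - [-0.09,2.11,0]
    - [-0.09,2.11,0]
    - [-0.09,2.11,0]
    - [0,0,0]
    - [0,0,0]
  turn:
    - [0,0,9.54]
    - [0,0,9.54]
    - [0,0,9.54]
    - [0,0,9.54]
    - [0,0,9.54]
    - [0,0,9.54]
    - [0,0,9.54]
    - [0,0,9.54]
    - [0,0,0]
    - [0,0,0]
  jaw: [1,1,1,1,1,1,1,1,1,1]
  grip_force: 10

```text
t: 8.5
tcp_pos: [0.4762, -0.1295, 0.1398]
orientation: [[-0.991, 0.132, 0.0], [0.132, 0.991, -0.0], [-0.001, -0.0, -1.0]]
force: [0.3, -0.2, 0.1]
width: 0.0004
grip_force: 0.0
```

```bash
python3 - <<'E'
from h import *
c=cams.calibration("wrist");im=cams.snapshot("wrist");cv2.imwrite("pics/w3.png",im[:,:,::-1])
s=status.get_obs();print(s["tcp_pos"],np.round(s["orientation"],3).tolist(),s["width"],s["force"],s["qpos"])
R=np.array(c["R"]);K=np.array(c["camera_matrix"])
def uv(X):
    p=R@X+c["t"];th=np.arctan2(np.hypot(*p[:2]),p[2]);return (K[0,0]*th*p[:2]/np.hypot(*p[:2])+K[:2,2]).round(1)
q=[.6193,-.1483,-.1312]
for P in([-.105,.015,.029],[-.105,-.015,.029],[-.052,.042,.036],[-.052,-.042,.036]):print("box",P,uv(boxw(q,[P])[0]))
print("tip",uv(s["tcp_pos"]))
E
```

```text
[ 0.47617414 -0.12967135  0.1397324 ] [[-0.991, 0.132, 0.0], [0.132, 0.991, -0.0], [-0.0, -0.0, -1.0]] 0.0002341881394477639 [-0.32642277 -0.98955015 -0.57547101] [-2.68756076e-01  2.41681575e-01  1.98119545e+00 -2.68768924e-04
  9.18256408e-01 -1.70709454e+00]
box [-0.105, 0.015, 0.029] [335.4 283.6]
box [-0.105, -0.015, 0.029] [298.3 283.6]
box [-0.052, 0.042, 0.036] [366.4 344. ]
box [-0.052, -0.042, 0.036] [267.4 344.2]
tip [316.9 290.2]
```

View pics/w3.png

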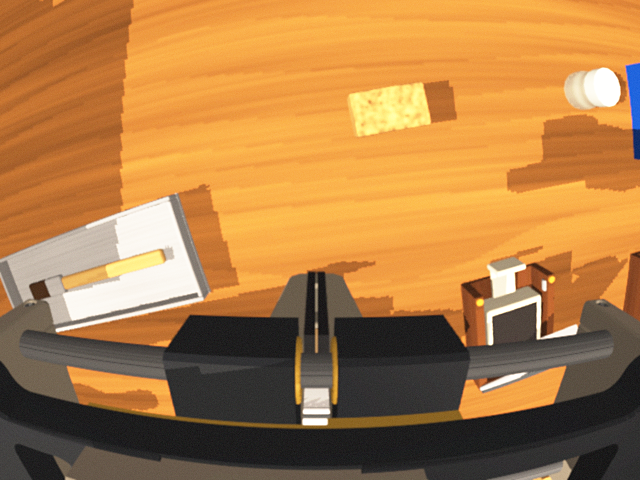

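The brush lies flat in the tray, from its hair end at (40,288) to its butt at (172,254), clear of the walls. Next I lower in front of the tongue and push the pan home along box_a's axis.

Request:
carry_out:
  xyz:
    - [0,0,-4]
    - [0,0,-4]
    - [0,0,-3]
    - [0,0,-1.6]
    - [0,0,0]
    - [1,-0.13,0]
    - [1,-0.13,0]
    - [0.8,-0.1,0]
    - [0.8,-0.1,0]
    - [0.8,-0.1,0]
  turn:
    - [0,0,0]
    - [0,0,0]
    - [0,0,0]
    - [0,0,0]
    - [0,0,0]
    - [0,0,0]
    - [0,0,0]
    - [0,0,0]
    - [0,0,0]
    - [0,0,0]
  jaw: [1,1,1,1,1,1,1,1,1,1]

```text
t: 9.8
tcp_pos: [0.5201, -0.1346, 0.0136]
orientation: [[-0.992, 0.129, -0.001], [0.129, 0.992, 0.0], [0.001, 0.0, -1.0]]
force: [-1.8, 0.5, 2.5]
width: 0.0007
grip_force: 1.2
```

Request:
carry_out:
  xyz:
    - [0.5,-0.07,0]
    - [0.5,-0.07,0]
    - [0.5,-0.07,0]
    - [0.3,-0.04,0]
    - [0,0,0]
  turn:
    - [0,0,0]
    - [0,0,0]
    - [0,0,0]
    - [0,0,0]
    - [0,0,0]
  jaw: [1,1,1,1,1]

```text
t: 10.42
tcp_pos: [0.5385, -0.1373, 0.0136]
orientation: [[-0.992, 0.129, 0.001], [0.129, 0.992, -0.0], [-0.001, -0.0, -1.0]]
force: [0.3, 0.1, -0.2]
width: 0.0001
grip_force: 0.0
```

Request:
carry_out:
  xyz:
    - [0.2,-0.03,0]
    - [0.2,-0.03,0]
    - [0.1,-0.01,0]
  turn:
    - [0,0,0]
    - [0,0,0]
    - [0,0,0]
  jaw: [1,1,1]

```text
t: 10.8
tcp_pos: [0.5398, -0.1373, 0.0132]
orientation: [[-0.992, 0.129, -0.006], [0.129, 0.992, 0.001], [0.006, 0.0, -1.0]]
force: [-11.3, 0.4, 10.0]
width: 0.0003
grip_force: 6.0
```

Request:
carry_out:
  xyz:
    - [0.2,-0.03,0]
    - [0.1,-0.01,0]
    - [0,0,0]
  turn:
    - [0,0,0]
    - [0,0,0]
    - [0,0,0]
  jaw: [1,1,1]

```text
t: 11.18
tcp_pos: [0.5399, -0.1373, 0.0129]
orientation: [[-0.992, 0.129, -0.011], [0.129, 0.992, 0.002], [0.012, 0.001, -1.0]]
force: [-18.6, 0.7, 15.8]
width: 0.0007
grip_force: 9.4
```

The force builds up sharply at x=0.540, so the pan is home against the wall. I'm backing off, rising, and moving over the lip of cover_a.

Request:
carry_out:
  xyz:
    - [-2,0.26,0]
    - [-3.3,0.43,0]
    - [0,0,5]
    - [0,0,5]
    - [0,0,2.5]
    - [4,-0.52,0]
    - [4,-0.52,0]
    - [4,-0.52,0]
    - [0,0,0]
  turn:
    - [0,0,0]
    - [0,0,0]
    - [0,0,0]
    - [0,0,0]
    - [0,0,0]
    - [0,0,0]
    - [0,0,0]
    - [0,0,0]
    - [0,0,0]
  jaw: [1,1,1,1,1,1,1,1,1]

```text
t: 12.3
tcp_pos: [0.6155, -0.1473, 0.1385]
orientation: [[-0.992, 0.129, 0.002], [0.129, 0.992, -0.0], [-0.002, -0.0, -1.0]]
force: [-0.3, 0.1, -0.2]
width: 0.0004
grip_force: 0.0
```

Request:
carry_out:
  xyz:
    - [0.6,-0.1,-3]
    - [0,0,-2]
    - [-0.3,0.04,-1]
    - [-0.3,0.04,-1]
    - [-0.4,0.05,-1]
    - [-0.3,0.04,-0.6]
    - [0,0,0]
  turn:
    - [0,0,0]
    - [0,0,0]
    - [0,0,0]
    - [0,0,0]
    - [0,0,0]
    - [0,0,0]
    - [0,0,0]
  jaw: [1,1,1,1,1,1,1]

```text
t: 13.18
tcp_pos: [0.6056, -0.1462, 0.0523]
orientation: [[-0.992, 0.129, -0.001], [0.129, 0.992, 0.0], [0.001, 0.0, -1.0]]
force: [0.2, 0.2, 0.6]
width: 0.0006
grip_force: 0.2
```

Request:
carry_out:
  xyz:
    - [-0.7,0.1,-0.3]
    - [-0.7,0.1,-0.3]
    - [0,0,-0.3]
    - [0,0,-0.3]
    - [0,0,0]
  turn:
    - [0,0,0]
    - [0,0,0]
    - [0,0,0]
    - [0,0,0]
    - [0,0,0]
  jaw: [1,1,1,1,1]

```text
t: 13.8
tcp_pos: [0.591, -0.1441, 0.0404]
orientation: [[-0.992, 0.129, -0.001], [0.129, 0.992, 0.0], [0.001, 0.0, -1.0]]
force: [1.1, -0.3, 0.8]
width: 0.0009
grip_force: 1.0
```

Request:
carry_out:
  xyz:
    - [0,0,-0.2]
    - [0,0,-0.1]
    - [0,0,0]
  turn:
    - [0,0,0]
    - [0,0,0]
    - [0,0,0]
  jaw: [1,1,1]

```text
t: 14.18
tcp_pos: [0.5912, -0.1441, 0.0397]
orientation: [[-0.992, 0.129, -0.001], [0.129, 0.992, 0.0], [0.001, 0.0, -1.0]]
force: [-8.0, 2.7, 27.7]
width: 0.0004
grip_force: 13.6
```

Cover_a is shut: it bottomed out at z=0.0397 with 28 N. Next is cover_c.

Request:
carry_out:
  xyz:
    - [0,0,4]
    - [0,0,6]
    - [0,3.8,0]
    - [0,3.8,0]
    - [-0.1,3.8,0]
    - [0,3.8,0]
    - [0,3.75,0]
    - [0,0,0]
  turn:
    - [0,0,0]
    - [0,0,0]
    - [0,0,3.5]
    - [0,0,3.5]
    - [0,0,3.5]
    - [0,0,3.3]
    - [0,0,0]
    - [0,0,0]
  jaw: [1,1,1,1,1,1,1,1]

```text
t: 15.18
tcp_pos: [0.5898, 0.0472, 0.137]
orientation: [[-0.993, -0.114, -0.002], [-0.114, 0.993, 0.0], [0.002, 0.0, -1.0]]
force: [0.5, -0.7, -0.2]
width: 0.0002
grip_force: 0.0
```

Request:
carry_out:
  xyz:
    - [0.4,0,-3]
    - [0,0,-1.5]
    - [-0.3,-0.03,-1]
    - [-0.3,-0.03,-1]
    - [-0.4,-0.04,-1]
    - [-0.5,-0.05,-0.8]
    - [-0.5,-0.05,-0.5]
    - [-0.5,-0.05,-0.5]
    - [0,0,-0.3]
    - [0,0,-0.3]
    - [0,0,-0.2]
    - [0,0,0]
  turn:
    - [0,0,0]
    - [0,0,0]
    - [0,0,0]
    - [0,0,0]
    - [0,0,0]
    - [0,0,0]
    - [0,0,0]
    - [0,0,0]
    - [0,0,0]
    - [0,0,0]
    - [0,0,0]
    - [0,0,0]
  jaw: [1,1,1,1,1,1,1,1,1,1,1,1]

```text
t: 16.68
tcp_pos: [0.5712, 0.0429, 0.0395]
orientation: [[-0.994, -0.111, 0.003], [-0.111, 0.994, 0.0], [-0.003, -0.0, -1.0]]
force: [-5.0, 0.2, 33.6]
width: 0.0007
grip_force: 16.8
```

Request:
carry_out:
  xyz:
    - [0,0,4]
    - [0,0,6]
    - [0.7,4.58,0]
    - [0.7,4.58,0]
    - [0.7,4.58,0]
    - [0.7,4.58,0]
    - [0.6,4.58,0]
    - [0,0,0]
  turn:
    - [0,0,0]
    - [0,0,0]
    - [0,0,-2.5]
    - [0,0,-2.5]
    - [0,0,0]
    - [0,0,0]
    - [0,0,0]
    - [0,0,0]
  jaw: [1,1,1,1,1,1,1,1]

```text
t: 17.68
tcp_pos: [0.6031, 0.2743, 0.1356]
orientation: [[-1.0, -0.027, -0.001], [-0.027, 1.0, -0.0], [0.001, -0.0, -1.0]]
force: [0.7, -0.4, 0.1]
width: 0.0002
grip_force: 0.0
```

Request:
carry_out:
  xyz:
    - [0,0,-3]
    - [0,0,-1.5]
    - [-0.4,0,-1]
    - [-0.4,0,-1]
    - [-0.4,0,-1]
    - [-0.5,0,-0.8]
    - [-0.6,0,-0.5]
    - [-0.6,0,-0.5]
    - [0,0,-0.3]
    - [0,0,-0.2]
    - [0,0,-0.2]
    - [0,0,0]
  turn:
    - [0,0,0]
    - [0,0,0]
    - [0,0,0]
    - [0,0,0]
    - [0,0,0]
    - [0,0,0]
    - [0,0,0]
    - [0,0,0]
    - [0,0,0]
    - [0,0,0]
    - [0,0,0]
    - [0,0,0]
  jaw: [1,1,1,1,1,1,1,1,1,1,1,1]

```text
t: 19.18
tcp_pos: [0.5757, 0.2723, 0.0396]
orientation: [[-1.0, -0.024, 0.002], [-0.024, 1.0, 0.001], [-0.002, 0.001, -1.0]]
force: [-6.4, -3.1, 30.6]
width: 0.0006
grip_force: 14.8
```

Lifting away towards the robot, then checking everything.

Request:
carry_out:
  xyz:
    - [0,0,5]
    - [0,0,6]
    - [0,0,6]
    - [-5,1,4]
    - [-5,1,2]
    - [-5,1,0]
    - [-4,1,0]
    - [0,0,0]
    - [0,0,0]
  turn:
    - [0,0,0]
    - [0,0,0]
    - [0,0,0]
    - [0,0,0]
    - [0,0,0]
    - [0,0,0]
    - [0,0,0]
    - [0,0,0]
    - [0,0,0]
  jaw: [1,1,1,1,1,1,1,1,1]

```text
t: 20.3
tcp_pos: [0.3869, 0.3114, 0.265]
orientation: [[-1.0, -0.025, -0.0], [-0.025, 1.0, -0.0], [0.0, -0.0, -1.0]]
force: [-0.2, -0.4, -1.0]
width: 0.0002
grip_force: 0.0
```

```bash
python3 - <<'E'
from h import *
s=cams.snapshot("scene");t=cams.snapshot("top")
f=lambda im,c,r,w,h:cv2.resize(im[r:r+h,c:c+w],None,fx=2,fy=2,interpolation=cv2.INTER_CUBIC)
cv2.imwrite("pics/e.png",np.vstack([f(t,165,110,390,150),f(s,90,210,390,140)])[:,:,::-1])
q=[.6193,-.1483,-.1312]
print("home tongue top pts",[proj("top",boxw(q,[[-.067,y,.029]])) for y in(.015,-.015)])
E
```

```text
home tongue top pts [array([[390.73649217, 206.74147135]]), array([[402.90042715, 208.25467221]])]
```

View pics/e.png

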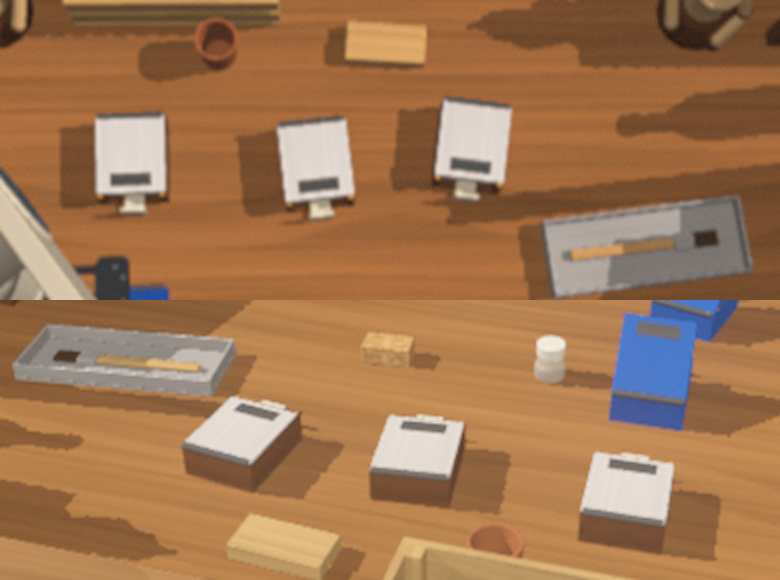

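All three covers stay shut with their tongues sticking out equally (top crop rows 198, 216 and 211, each about 15 px past its cover edge). The brush lies flat in the tray from (565,255) to (715,238), and the bystanders are in place.

```bash
python3 -c "
from bench import bot
print(bot.hand_in())"
```

```text
the job is handed in; nothing more can be done
None
```

The job is handed in: the brush lies flat in the tray, the pan is home in box_a, all three covers are clicked shut, and in the last camera views the cup, jar, sanding block and offcut stood where they were; the figure was out of that view, but the arm stayed clear of it. The hand-in gave no verdict.

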